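# Let a sample tube down the feeder with the two-button release pad

### The job

Put one fingertip on each of the two steel buttons of the release pad, press both fully down together, and keep them down until the sample tube has rolled down the feeder's chute and lain still against the end stop for a second. Then let both buttons come up and move clear. Do not touch the tube itself, and leave the other things on the bench where they are.

Things in the scene. Friction and masses are not known exactly. Their poses are not given: they have to be found in the camera images.
- pad: Release pad, fixed to the bench: low white console 100 x 160 mm, top 32 mm above the table, with the two steel buttons side by side. Origin at the centre of its underside; the buttons lie on its y axis, left_button at y = +30 mm, right_button at y = -30 mm; z is up. Between the collars, and around them, nothing is as high as the buttons (only a 4 mm lamp bead on the top).
- left_button_top (a point): Round flat steel push button, 28 mm across, straight up and down, 60 mm (centre to centre) from the other one, standing 11 mm proud of a grey collar (44 mm across). This point is the centre of its top face, 55 mm above the table when up; it moves down with the button.
- right_button_top (a point): Round flat steel push button, 28 mm across, straight up and down, 60 mm (centre to centre) from the other one, standing 11 mm proud of a grey collar (44 mm across). This point is the centre of its top face, 55 mm above the table when up; it moves down with the button.
- left_button (a joint): Left button (pad's +y side): m it is pressed down: 0 up, 0.007 fully down against its stop; the tube is freed when both are past about 0.0053. A spring brings it back up when it is let go; it starts at about 1.2 N and takes 4 N when fully down (8 N for the two buttons together). It draws down one of the feeder's two comb gates.
- right_button (a joint): Right button (pad's -y side): m it is pressed down: 0 up, 0.007 fully down against its stop; the tube is freed when both are past about 0.0053. A spring brings it back up when it is let go; it starts at about 1.2 N and takes 4 N when fully down (8 N for the two buttons together). It draws down the other comb gate.
- feeder: Gravity tube feeder, fixed to the bench: white machine 360 x 135 mm, about 100 mm (low end) to 145 mm (high end) tall, with an open aluminium chute on top that slopes down 8 degrees towards the feeder's own -x end (away from the robot). Origin at the centre of its underside, z up. Two steel comb gates rise 8 mm through the chute about 75 mm uphill of its middle and hold the tube back; either gate alone holds it, so only both buttons down at once free it.
- tube: Capped sample tube, 30 mm across and 110 mm long, 40 to 85 g, lying across the feeder's chute (its y axis is its length) behind the gates. Origin at its centre. When freed it rolls down in about a second. It must not be touched by the robot.
- bay (a point): Where the tube's centre lies when it rests against the rubber end stop at the low end of the chute: in the feeder's frame at x = -156, y = 0, z = 78 mm.
- jar: Amber glass jar, 48 mm across, 60 mm high, beside the pad. A bystander, not to be disturbed; origin at the centre of its underside.
- beaker: Glass beaker, 60 mm across, 75 mm high, beside the pad. A bystander, not to be disturbed; origin at the centre of its underside.
- stopper: Black rubber stopper, 32 mm across, 26 mm high, beyond the pad. A bystander, not to be disturbed; origin at the centre of its underside.
- spatula: Double-ended steel lab spatula, 160 mm long, 6 mm thick, lying flat on the robot's side of the pad. A bystander, not to be disturbed; origin at the centre of its underside.
- bottle: White plastic bottle, 68 mm across, 150 mm high, to the left of the pad. A bystander, not to be disturbed; origin at the centre of its underside.
Mind the look-alikes: they are no part of the job. Leave any red or yellow look-alike of the pad alone.

How it is judged:
On the way, in this order (a step that is already met when the one before it is completed fails the run):
1. both buttons are pressed down at the same time (value of joint each of left_button, right_button above 0.0045 m), for 0.1 s.
2. both are still held down while the tube lies still against the end stop (all of step 1 and distance between tube and bay below 0.02 m and linear speed of tube below 0.02 m/s), for 0.5 s.
At the end, for the whole second after the job is handed in: The tube lies still (under 20 mm/s) with its centre within 20 mm of its resting place at the end stop, and both buttons are up again (pressed less than 1.5 mm) (value of joint each of left_button, right_button below 0.0015 m and distance between tube and bay below 0.02 m and linear speed of tube below 0.02 m/s); the robot touches nothing.
It fails at once if the robot touches the tube (contact force between any of the arm, the fingers and tube above 0.3 N).
It fails at once if the tube is lifted off the chute (height (world z) of tube above 0.16 m).
It fails at once if a bystander is moved more than 20 mm or tipped (distance of any of jar, beaker, stopper, spatula, bottle from where it was at the start of the episode above 0.02 m or angle between any of jar, beaker, stopper, spatula, bottle's own z axis and vertical above 0.3 rad).
It also fails if it takes over 32 s, if anything falls off the work surface, if the arm or the gripper's body presses on something with over 40 N, if the wrist force passes 120 N, or if a joint passes its speed limit or range.

### The arm

A 7-joint arm with a two-finger parallel gripper is mounted at the origin on the work surface. World frame = base frame: x ahead of the robot, y to its left, z up, the work surface at z = 0. Lengths are in m, angles in rad, forces in N, time in s.
With the tool pointing down it reaches from about 0.4 to 0.85 m from the base axis. Payload 10.4 kg.
Tool frame: the origin (TCP) lies midway between the tips of the shut fingers; the grasp point (between the pads) lies manip.pinch_z behind it (manip.pinch_z is the distance from the TCP to the grasp point, in m); z points along the fingers, y is the direction in which the jaws open and shut (so a half turn about z gives the same grasp; the last joint's range is limited). The gripper opens to 85 mm and grips with 20 to 120 N. Pads are 22 mm wide; open, the fingers measure 114 mm over their backs; the gripper's body (76 mm by 85 mm) begins 54 mm behind the grasp point. The pads swing forward as they close: fully open they stand 13 mm farther back than shut.
Start: joints at [-1.317, 0.332, -0.065, 1.46, 0.022, 1.35, -0.088], TCP at [0.171, 0.601, 0.231] pointing down, gripper open.
Joint ranges: [-2.6, 2.6], [-0.5, 2.12], [-1.47, 1.34], [0.16, 2.42], [-1.27, 4.41], [0.06, 2.06], [-2.6, 2.6]. Speed limits (rad/s): [2.22, 2.22, 2.79, 2.79, 3.14, 3.14, 3.14].

### API

Orientations are given as a unit quaternion [x, y, z, w].
In Python, from workcell import manip gives the robot as it stands.
- The arm moves only by the shell command python3 -m handwheel 'ROWS' [FORCE]. ROWS is JSON, a list that holds one entry, the list of rows, each a list of 7 numbers: the shift along the tool's x, y, z in m, then the turn, a rotation vector about the tool's x, y, z in rad, then the finger opening in m, from 0 to 0.0854. In form: [[[tx, ty, tz, ax, ay, az, claw], ...]]. A call has 1 to 8 rows; each row is the pose to reach, as a shift and turn from the pose commanded when the call began, along the tool's axes at that moment; what a row does not reach only later rows make up. A row lasts 1/8 s, in which the tool goes at most 62.5 mm and 10.7 degrees, less where a joint would pass 70% of its speed; a pose out of reach is approached as far as the arm can. A call with a gripper value outside its range is refused whole. The fingers move at their own pace and stop on an object; FORCE is the grip in N (left out, the last holds). Time passes only in rows, so rows that repeat a pose let the fingers close. It gives the time, the measured TCP pose, the force and the opening at its end, in the units of the state.
- manip.get_obs(): the state, without advancing time (a new reading comes with each control period).
- manip.camera(name): name is "scene" or "side" or "wrist"; returns the picture (420x560x3 uint8, blue, green, red); there is no depth.
- manip.calibration(name): a dict with "fx", "fy", "cx", "cy" (pixels), "view" (4x4, takes a point from world to camera coordinates); the wrist camera has in their place "tool_from_camera" (4x4, takes a point from camera to tool coordinates, whose origin is the TCP and whose axes are the flange's). Camera axes: x right, y up, looking along -z (the intrinsics and any distortion apply to the point x, -y, -z); pixel columns grow to the right and rows downward; lengths in m; the calibration is good to about 2 mm. The wrist camera is an equidistant fisheye: a pixel r from the principal point sees the ray r / f radians off the axis. A picture is of the moment at which its call begins: read the wrist's pose just before it. calibration takes no time and is no camera call.
- manip.hand_in(): hands the job in, once; it reports no verdict.
The state is a dict: "clock": time; "joint_pos": joint angles; "joint_velocities": joint speeds; "tau": joint torques, N m; "position": TCP position; "ee_rot": TCP orientation; "ft_force": force on the tool from outside, world axes, zero at the start; "torque": the same for the moment, N m; "grip_width": opening from 0.0 (shut) to 1.0 (fully open).
Only numpy, scipy, OpenCV 4.12 (cv2) and the standard library are available. Lean on these libraries where they do the work, as an engineer would, in place of code of your own. Each camera call takes 0.05 s, during which the arm holds its last target.

## Working session

There is one attempt and no reset: what is moved stays moved. The work goes in short steps, Python scripts to look and compute and a shell command to move; the robot and the scene stay as the last step left them, time stands still between calls to the robot, and variables do not carry over. Pictures are saved under pics/ and viewed, and the job is handed in when it is done.

```bash
mkdir -p pics; ls; python3 - <<'E'
from workcell import manip
import cv2,numpy as np
o=manip.get_obs();print(o); print(manip.pinch_z)
for n in ["scene","side","wrist"]:
    cv2.imwrite(f"pics/{n}0.png",manip.camera(n)); c=manip.calibration(n); print(n,{k:np.round(np.array(v),4).tolist() for k,v in c.items()})
E
```

```text
pics
{'clock': 0.0, 'joint_pos': array([-1.3166363 ,  0.33286509, -0.06470035,  1.46095638,  0.02158052,
        1.34991154, -0.08849588]), 'joint_velocities': array([ 0.00065149, -0.0011908 , -0.00022969,  0.00017613, -0.00053896,
       -0.00014347, -0.00088292]), 'tau': array([ 6.28218731e-04, -6.25453663e+01,  4.94075823e-02, -3.91587639e+01,
        1.62959093e-02,  1.01088127e-02, -4.86727160e-06]), 'position': array([0.17066905, 0.60084385, 0.23051298]), 'ee_rot': array([ 1.37928126e-01,  9.90441977e-01, -7.18945617e-04, -7.51993654e-05]), 'ft_force': array([-0.21747563, -0.79390787,  0.48344077]), 'torque': array([-0.01813694,  0.00778851,  0.02825201]), 'grip_width': 0.998400639607194}
0.0187
scene {'fx': 488.8926, 'fy': 488.8926, 'cx': 284.7041, 'cy': 207.825, 'view': [[-0.4548, 0.8906, 0.0012, 0.1534], [-0.6555, -0.3357, 0.6765, 0.2721], [0.6029, 0.3069, 0.7364, -1.7106], [0.0, 0.0, 0.0, 1.0]]}
side {'fx': 449.7872, 'fy': 449.7872, 'cx': 276.0727, 'cy': 214.2003, 'view': [[0.8172, -0.5762, 0.0146, -0.3519], [0.4314, 0.6282, 0.6475, -0.3162], [-0.3822, -0.5229, 0.7619, -0.8859], [0.0, 0.0, 0.0, 1.0]]}
wrist {'fx': 325.1923, 'fy': 325.1923, 'cx': 275.6012, 'cy': 210.7449, 'tool_from_camera': [[-0.0003, 0.9484, 0.3172, 0.0812], [1.0, 0.0005, -0.0006, 0.0004], [-0.0007, 0.3172, -0.9484, -0.143], [0.0, 0.0, 0.0, 1.0]]}
```

View pics/scene0.png

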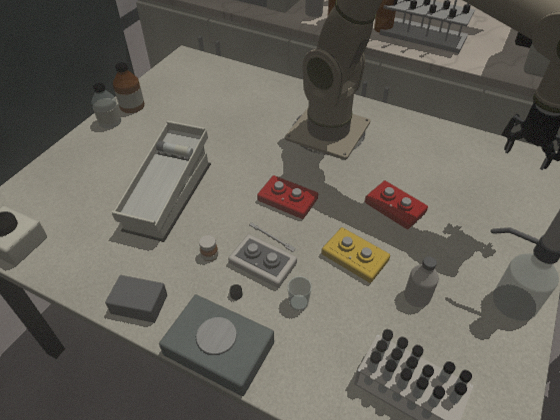

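View pics/side0.png

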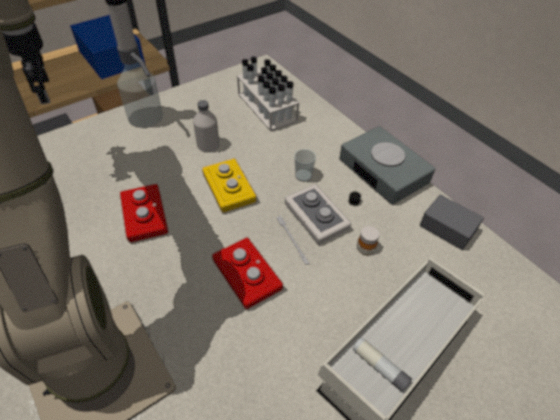

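View pics/wrist0.png

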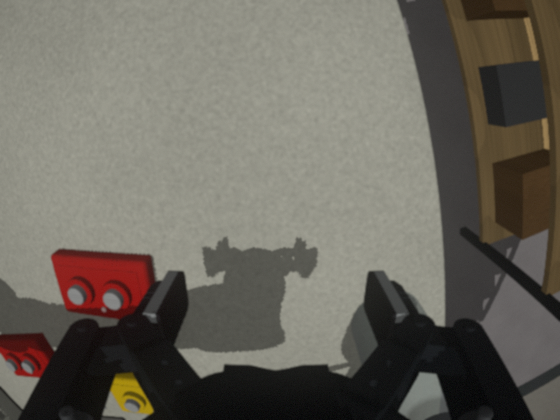

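The white pad sits in the scene view at about (263,258), with buttons near (252,247) and (272,258). In the side view it is at about (317,213), with buttons near (311,198) and (325,213). The tube lies at the chute's high end, and the red and yellow pads are the look-alikes. I'll zoom in and measure.

```bash
cat > h.py <<'E'
import numpy as np, cv2
from workcell import manip
def ray(n,u,v):
    c=manip.calibration(n); V=np.array(c["view"]); R=V[:3,:3]; 
    d=np.array([(u-c["cx"])/c["fx"],-(v-c["cy"])/c["fy"],-1]); 
    return -R.T@V[:3,3], R.T@(d/np.linalg.norm(d))
def plane(n,u,v,z):
    o,d=ray(n,u,v); return o+d*(z-o[2])/d[2]
def tri(rs):
    A=sum(np.eye(3)-np.outer(d,d) for o,d in rs); b=sum((np.eye(3)-np.outer(d,d))@o for o,d in rs)
    return np.linalg.solve(A,b)
def proj(n,p):
    c=manip.calibration(n); V=np.array(c["view"]); q=V[:3,:3]@p+V[:3,3]
    return c["cx"]+c["fx"]*q[0]/-q[2], c["cy"]+c["fy"]*q[1]/q[2]
E
python3 - <<'E'
import cv2,numpy as np
a=cv2.imread("pics/scene0.png")[225:295,215:315]; b=cv2.imread("pics/side0.png")[175:245,270:370]
f=lambda x:cv2.resize(x,None,fx=8,fy=8,interpolation=cv2.INTER_CUBIC)[:560]
cv2.imwrite("pics/za.png",f(a)); cv2.imwrite("pics/zb.png",f(b))
E
```

```text
(no output)
```

View pics/za.png

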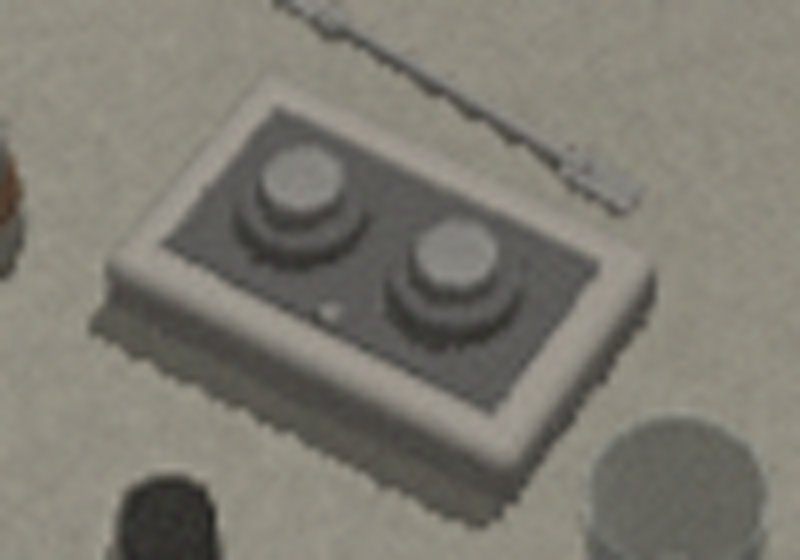

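View pics/zb.png

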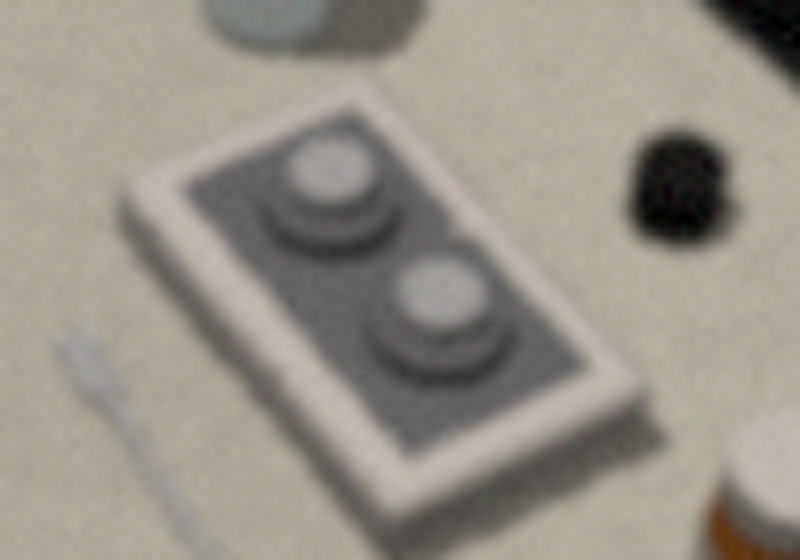

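```bash
python3 - <<'E'
from h import *
S=cv2.cvtColor(cv2.imread("pics/scene0.png"),cv2.COLOR_BGR2GRAY); D=cv2.cvtColor(cv2.imread("pics/side0.png"),cv2.COLOR_BGR2GRAY)
def blob(I,u,v):
    s=8; x0,y0=int(u)-11,int(v)-11
    z=cv2.GaussianBlur(cv2.resize(I[y0:y0+23,x0:x0+23],None,fx=s,fy=s,interpolation=cv2.INTER_CUBIC),(0,0),4).astype(float)
    c=int((u-x0+.5)*s),int((v-y0+.5)*s); pk=np.median(z[c[1]-8:c[1]+8,c[0]-8:c[0]+8]); lo=np.percentile(z,10)
    m=(z>lo+.62*(pk-lo)).astype(np.uint8); n,l,st,ce=cv2.connectedComponentsWithStats(m)
    k=l[c[1],c[0]]; print(st[k],pk,lo); x=ce[k]; return x0+(x[0]+.5)/s-.5,y0+(x[1]+.5)/s-.5
P={}
for nm,a,b in [("A",(252.4,246.8),(324.8,210.8)),("B",(271.7,256.6),(311.1,195.8))]:
    pa=blob(S,*a);pb=blob(D,*b); print(nm,np.round(pa,2),np.round(pb,2))
    t=tri([ray("scene",*pa),ray("side",*pb)]); print(nm,"tri",t.round(4),"scene",plane("scene",*pa,.055).round(4),"side",plane("side",*pb,.055).round(4)); P[nm]=t
    print(" hand tri",tri([ray("scene",*a),ray("side",*b)]).round(4))
d=P["B"]-P["A"]; print(np.linalg.norm(d),np.degrees(np.arctan2(d[1],d[0])),(P["A"]+P["B"])/2)
E
```

```text
[  56   67   79   62 3801] 131.0 73.0
[  56   67   85   65 4316] 158.0 76.0
A [252.46 246.72] [324.71 210.9 ]
A tri [0.6063 0.0428 0.0549] scene [0.6071 0.0421 0.055 ] side [0.6057 0.0436 0.055 ]
 hand tri [0.6067 0.0429 0.055 ]
[  58   60   80   65 4055] 130.0 70.0
[  50   65   81   61 3909] 156.0 79.0
B [271.75 256.07] [310.84 195.38]
B tri [0.6102 0.1027 0.0549] scene [0.611  0.1019 0.055 ] side [0.6095 0.1035 0.055 ]
 hand tri [0.6108 0.1025 0.0532]
0.05996142759359367 86.30744447419778 [0.60824263 0.07274083 0.05493356]
```

```bash
cat >> h.py <<'E'
from scipy.spatial.transform import Rotation as Ro
def togo(goal,yaw=None):
    o=manip.get_obs(); R=Ro.from_quat(o["ee_rot"]); p=o["position"]
    if yaw is not None:
        y=np.array([np.cos(yaw),np.sin(yaw),0]); z=np.array([0,0,-1.]); G=Ro.from_matrix(np.c_[np.cross(y,z),y,z])
        print("turn",(R.inv()*G).as_rotvec().round(4))
    print("shift",R.inv().apply(np.array(goal)-p).round(4),"clock",o["clock"],"pos",p.round(4),"F",o["ft_force"].round(2),"grip",o["grip_width"])
E
python3 - <<'E'
from h import *
togo([.6082,.0727,.16],np.radians(86.3))
# bystanders on table plane, rough
for n,u,v in [("bottle",422,300),("beaker",299,305),("jar",208,256)]: print(n,plane("scene",u,v,0).round(3))
E
```

```text
turn [-1.000e-03 -1.000e-04 -2.122e-01]
shift [-0.5652 -0.3885  0.0712] clock 0.15 pos [0.1707 0.601  0.2307] F [ 1.11 -1.27 -1.  ] grip 1.0013210949362372
bottle [0.524 0.488 0.   ]
beaker [0.679 0.215 0.   ]
jar [ 0.654 -0.074  0.   ]
```

```bash
python3 -m handwheel '[[[-0.03,-0.02,0,0,0,-0.03,0.046],[-0.07,-0.048,0,0,0,-0.06,0.046],[-0.115,-0.079,0,0,0,-0.09,0.046],[-0.165,-0.113,0,0,0,-0.12,0.046],[-0.215,-0.148,0,0,0,-0.15,0.046],[-0.265,-0.182,0,0,0,-0.18,0.046],[-0.315,-0.216,0,0,0,-0.212,0.046],[-0.365,-0.25,0,0,0,-0.212,0.046]]]' 20
python3 -c "
from h import *
togo([.6082,.0727,.16],np.radians(86.3))"
```

```text
clock: 1.15
position: [0.4545, 0.2593, 0.2314]
ee_rot: [0.032, 0.999, 0.0, 0.0]
ft_force: [-0.2, 1.0, 0.9]
grip_width: 0.538
turn [0.0004 0.0001 0.0004]
shift [-0.1654 -0.1764  0.0713] clock 1.15 pos [0.4545 0.2593 0.2314] F [-0.18  1.01  0.93] grip 0.5379601796728073
```

```bash
python3 -m handwheel '[[[-0.04,-0.043,0.01,0,0,0,0.046],[-0.08,-0.085,0.03,0,0,0,0.046],[-0.12,-0.128,0.05,0,0,0,0.046],[-0.15,-0.16,0.066,0,0,0,0.046],[-0.16,-0.17,0.071,0,0,0,0.046],[-0.163,-0.174,0.071,0,0,0,0.046],[-0.163,-0.174,0.071,0,0,0,0.046]]]'
python3 - <<'E'
from h import *
togo([.6082,.0727,.16],np.radians(86.3))
for n in ["wrist","side","scene"]: cv2.imwrite(f"pics/{n}1.png",manip.camera(n))
E
```

```text
clock: 2.02
position: [0.6048, 0.0781, 0.1608]
ee_rot: [0.032, 0.999, 0.0, 0.0]
ft_force: [-0.9, 0.2, -0.5]
grip_width: 0.54
turn [0.0009 0.0003 0.0012]
shift [-0.0038 -0.0052  0.0008] clock 2.025 pos [0.6048 0.0781 0.1608] F [-0.94  0.2  -0.47] grip 0.5402685636938134
```

View pics/wrist1.png

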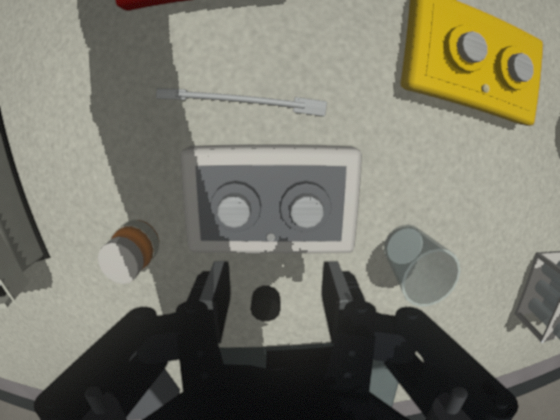

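View pics/side1.png

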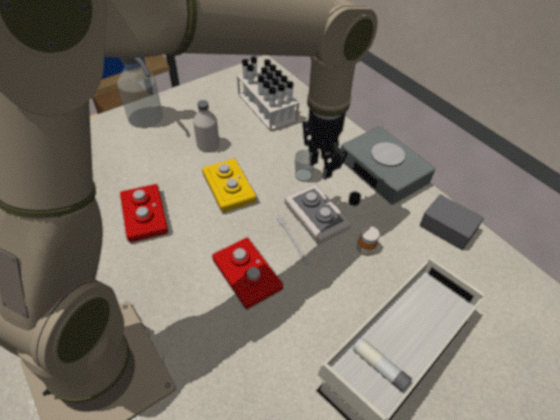

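View pics/scene1.png

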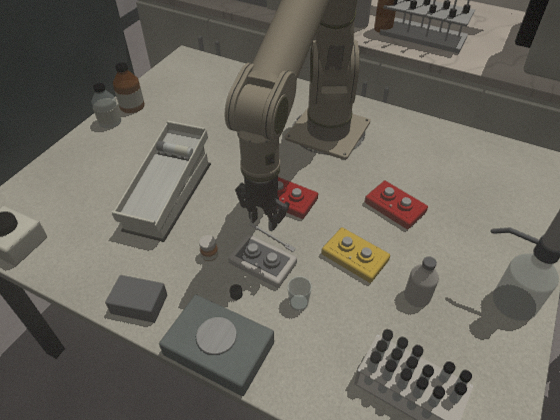

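```bash
cat >> h.py <<'E'
def wray(u,v):
    c=manip.calibration("wrist"); x,y=u-c["cx"],v-c["cy"]; r=np.hypot(x,y); t=r/c["fx"]
    d=np.array([np.sin(t)*x/r,-np.sin(t)*y/r,-np.cos(t)]); T=np.array(c["tool_from_camera"]); return T[:3,3],T[:3,:3]@d
def wplane(u,v,z):
    o=manip.get_obs();R=Ro.from_quat(o["ee_rot"]).as_matrix(); a,d=wray(u,v); a=o["position"]+R@a; d=R@d; return a+d*(z-a[2])/d[2]
E
python3 - <<'E'
from h import *
I=cv2.imread("pics/wrist1.png")
cv2.imwrite("pics/zw.png",cv2.resize(I[180:320,180:380],None,fx=4,fy=4,interpolation=cv2.INTER_CUBIC))
g=cv2.cvtColor(I,cv2.COLOR_BGR2GRAY); m=(cv2.GaussianBlur(g,(3,3),0)>125).astype(np.uint8)
n,l,st,ce=cv2.connectedComponentsWithStats(m)
for u,v in [(234,210),(307,211)]:
    k=l[v,u]; print(st[k],ce[k],wplane(*ce[k],.055).round(4), wplane(u,v,.055).round(4))
E
```

```text
[218 197  31  31 767] [233.11734029 211.61277705] [0.6054 0.0444 0.055 ] [0.6041 0.0453 0.055 ]
[292 197  31  31 774] [307.03359173 211.84366925] [0.6094 0.1042 0.055 ] [0.6087 0.1042 0.055 ]
```

View pics/zw.png

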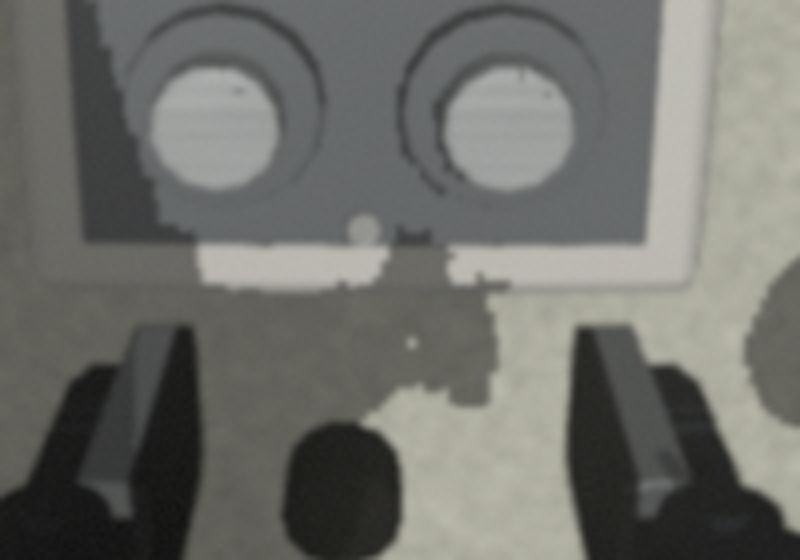

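```bash
python3 - <<'E'
from h import *
for z in (-.005,0):
  for u in (213.3,223,228.2,323.7,328,338.7):
    a,d=wray(u,261.7); print(u,(a+d*(z-a[2])/d[2]).round(4))
E
```

```text
213.3 [ 0.0091 -0.0296 -0.005 ]
223 [ 0.0092 -0.0249 -0.005 ]
228.2 [ 0.0092 -0.0223 -0.005 ]
323.7 [ 0.0092  0.0235 -0.005 ]
328 [ 0.0092  0.0256 -0.005 ]
338.7 [ 0.009   0.0309 -0.005 ]
213.3 [ 0.0065 -0.0307  0.    ]
223 [ 0.0066 -0.0258  0.    ]
228.2 [ 0.0066 -0.0231  0.    ]
323.7 [0.0066 0.0244 0.    ]
328 [0.0065 0.0265 0.    ]
338.7 [0.0064 0.032  0.    ]
```

```bash
python3 -m handwheel '[[[-0.003,-0.0045,0.02,0,0,0,0.052],[-0.003,-0.0045,0.05,0,0,0,0.052],[-0.003,-0.0045,0.075,0,0,0,0.052],[-0.003,-0.0045,0.08,0,0,0,0.052],[-0.003,-0.0045,0.08,0,0,0,0.052]]]'
python3 - <<'E'
from h import *
togo([.6078,.0735,.055],np.radians(86.3))
S=manip.camera("side")[150:255,250:390];C=manip.camera("scene")[190:295,205:345]
cv2.imwrite("pics/z2.png",np.vstack([cv2.resize(x,None,fx=2.8*1.0,fy=2.8,interpolation=cv2.INTER_CUBIC) for x in (S,C)]))
cv2.imwrite("pics/w2.png",manip.camera("wrist"))
E
```

```text
clock: 2.8
position: [0.6076, 0.0721, 0.0802]
ee_rot: [0.032, 0.999, -0.0, -0.0]
ft_force: [-0.1, -0.3, 0.1]
grip_width: 0.609
turn [-0.0001 -0.0003 -0.0002]
shift [-0.0001  0.0014  0.0252] clock 2.8 pos [0.6076 0.0721 0.0802] F [-0.07 -0.33  0.12] grip 0.609048046135711
```

View pics/z2.png

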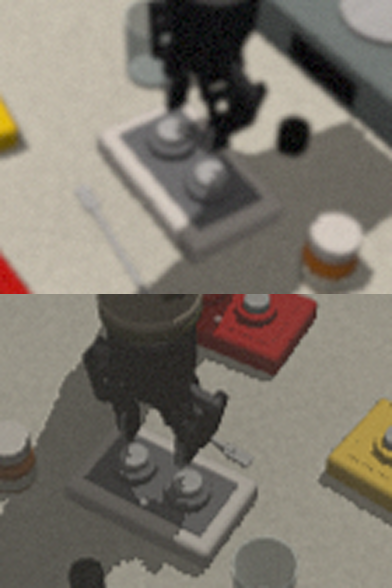

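View pics/w2.png

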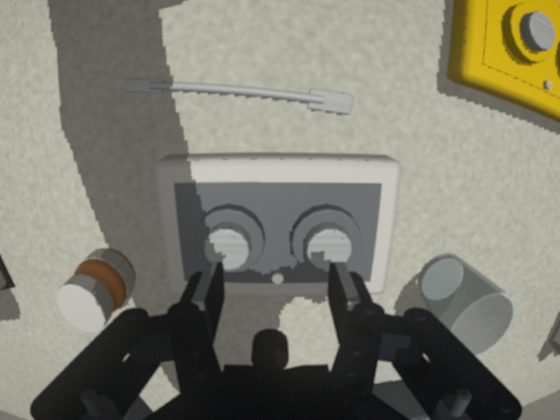

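The tips are centred over the two buttons: in the wrist view the tips are near (215,265) and (338,265), and the buttons near (228,245) and (329,245). Next I'll descend in small steps, watching the force.

```bash
python3 -m handwheel '[[[0,0.001,0.015,0,0,0,0.052],[0,0.001,0.025,0,0,0,0.052],[0,0.001,0.03,0,0,0,0.052],[0,0.001,0.03,0,0,0,0.052]]]'
python3 -m handwheel '[[[0,0,0.002,0,0,0,0.052],[0,0,0.003,0,0,0,0.052]]]'
```

```text
clock: 3.45
position: [0.6073, 0.0732, 0.0499]
ee_rot: [0.032, 0.999, -0.0, -0.001]
ft_force: [-2.5, -0.4, 2.8]
grip_width: 0.612
clock: 3.7
position: [0.6079, 0.0731, 0.0476]
ee_rot: [0.032, 0.999, 0.0, 0.0]
ft_force: [-2.4, -1.1, 4.4]
grip_width: 0.606
```

```bash
python3 -m handwheel '[[[0,0,0.002,0,0,0,0.052],[0,0,0.004,0,0,0,0.052],[0,0,0.005,0,0,0,0.052],[0,0,0.006,0,0,0,0.052],[0,0,0.006,0,0,0,0.052]]]'
python3 - <<'E'
from h import *
S=manip.camera("side");C=manip.camera("scene");W=manip.camera("wrist")
cv2.imwrite("pics/s3.png",S);cv2.imwrite("pics/w3.png",W)
z=lambda x:cv2.resize(x,None,fx=4,fy=4,interpolation=cv2.INTER_CUBIC)
cv2.imwrite("pics/z3.png",np.hstack([z(S[150:255,280:370]),z(C[215:320,215:305])]))
togo([.6078,.0735,.04],np.radians(86.3))
E
```

```text
clock: 4.32
position: [0.6081, 0.0731, 0.0445]
ee_rot: [0.033, 0.999, 0.001, 0.0]
ft_force: [-17.3, -1.8, 34.0]
grip_width: 0.605
turn [ 0.0014  0.0007 -0.0005]
shift [0.0003 0.0003 0.0045] clock 4.475 pos [0.6081 0.0731 0.0445] F [-15.94  -1.02  33.9 ] grip 0.6091927697011559
```

View pics/z3.png

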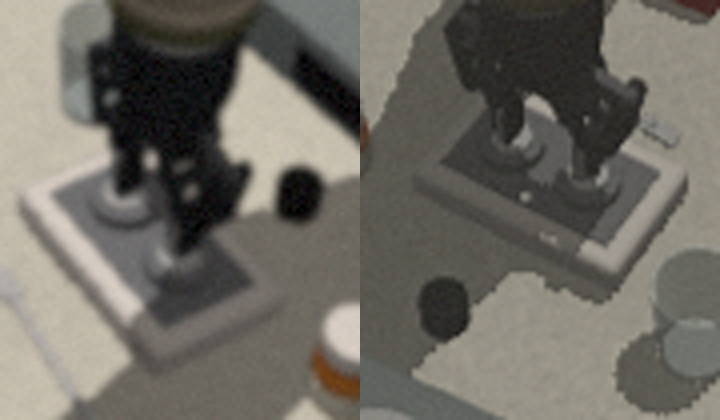

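View pics/s3.png

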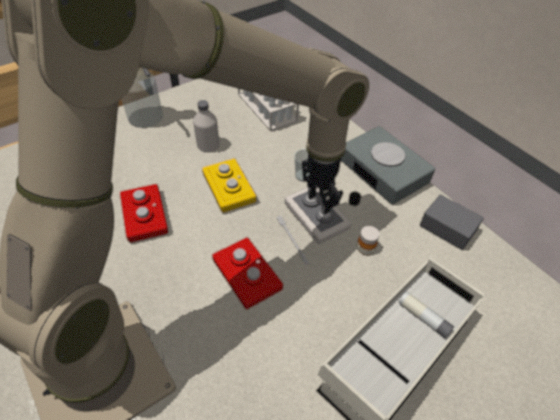

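View pics/w3.png

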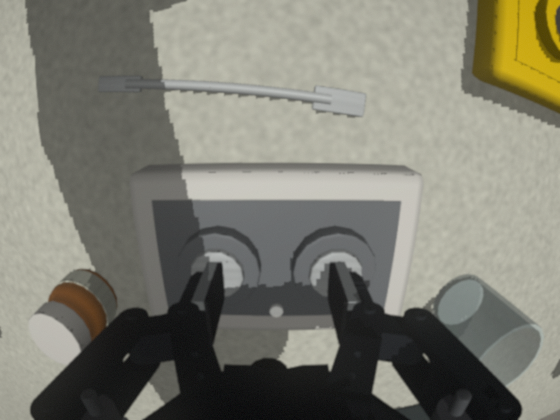

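Both buttons are at their stops (34 N, TCP stopped at z = 44.5 mm). The gates are down and the tube is rolling, at (427,313) in the side view. I'll ease off 1 mm and hold.

```bash
python3 -m handwheel '[[[0,0,-0.001,0,0,0,0.052],[0,0,-0.001,0,0,0,0.052],[0,0,-0.001,0,0,0,0.052],[0,0,-0.001,0,0,0,0.052],[0,0,-0.001,0,0,0,0.052],[0,0,-0.001,0,0,0,0.052],[0,0,-0.001,0,0,0,0.052],[0,0,-0.001,0,0,0,0.052]]]'
python3 -m handwheel '[[[0,0,0,0,0,0,0.052],[0,0,0,0,0,0,0.052],[0,0,0,0,0,0,0.052],[0,0,0,0,0,0,0.052],[0,0,0,0,0,0,0.052],[0,0,0,0,0,0,0.052],[0,0,0,0,0,0,0.052],[0,0,0,0,0,0,0.052]]]'
python3 - <<'E'
from h import *
S=manip.camera("side");C=manip.camera("scene")
cv2.imwrite("pics/s4.png",S)
print(np.abs(manip.camera("side").astype(int)-S)[250:400,310:490].max())
cv2.imwrite("pics/c4.png",C)
E
python3 -m handwheel '[[[0,0,0,0,0,0,0.052],[0,0,0,0,0,0,0.052],[0,0,0,0,0,0,0.052],[0,0,0,0,0,0,0.052],[0,0,0,0,0,0,0.052],[0,0,0,0,0,0,0.052],[0,0,0,0,0,0,0.052],[0,0,0,0,0,0,0.052]]]'
python3 - <<'E'
from h import *
S=manip.camera("side");z=lambda x:cv2.resize(x,None,fx=2,fy=2)
cv2.imwrite("pics/cmp.png",np.hstack([z(cv2.imread("pics/s4.png")[250:420,310:490]),z(S[250:420,310:490])]))
E
```

```text
clock: 5.48
position: [0.608, 0.0731, 0.0446]
ee_rot: [0.032, 0.999, 0.001, 0.0]
ft_force: [-13.3, 0.1, 24.8]
grip_width: 0.609
clock: 6.48
position: [0.608, 0.0731, 0.0446]
ee_rot: [0.032, 0.999, 0.0, 0.0]
ft_force: [-11.5, -1.4, 25.1]
grip_width: 0.607
14
clock: 7.62
position: [0.608, 0.0731, 0.0446]
ee_rot: [0.032, 0.999, 0.0, 0.0]
ft_force: [-11.9, -0.6, 24.9]
grip_width: 0.609
```

View pics/cmp.png

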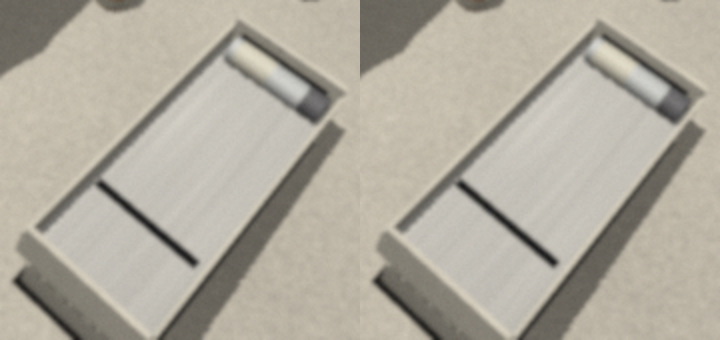

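View pics/c4.png

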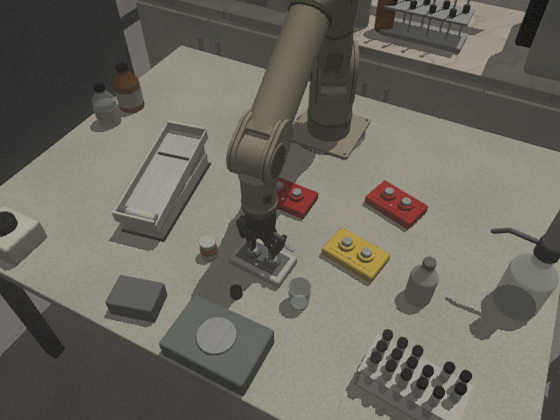

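The tube lies against the end stop and is identical in two frames about 1.1 s apart. The gate slot is still dark, meaning the gates are down. I'll lift clear.

```bash
python3 -m handwheel '[[[0,0,-0.004,0,0,0,0.052],[0,0,-0.012,0,0,0,0.052],[0,0,-0.03,0,0,0,0.052],[0,0,-0.06,0,0,0,0.052],[0,0,-0.1,0,0,0,0.052],[0,0,-0.12,0,0,0,0.052],[0,0,-0.12,0,0,0,0.052],[0,0,-0.12,0,0,0,0.052]]]'
python3 - <<'E'
from h import *
S=manip.camera("side");cv2.imwrite("pics/s5.png",S);W=manip.camera("wrist");cv2.imwrite("pics/w5.png",W)
g=cv2.GaussianBlur(cv2.cvtColor(W,cv2.COLOR_BGR2GRAY),(3,3),0)
n,l,st,ce=cv2.connectedComponentsWithStats((g>125).astype(np.uint8))
o=manip.get_obs()
for s,c in zip(st,ce):
    if 300<s[4]<1500: print(s,c.round(1),wplane(*c,.055).round(4))
c0=cv2.imread("pics/scene0.png");C=manip.camera("scene")
cv2.imwrite("pics/c5.png",C); togo([.608,.073,.16])
E
```

```text
clock: 8.68
position: [0.6073, 0.0731, 0.1617]
ee_rot: [0.032, 0.999, -0.0, -0.0]
ft_force: [-0.2, 0.3, -0.8]
grip_width: 0.61
[224 194  32  31 777] [239.2 208.7] [0.6055 0.0441 0.055 ]
[298 194  32  31 779] [313.3 208.8] [0.6095 0.1039 0.055 ]
[394 227  33  33 846] [409.7 243.1] [0.6473 0.1907 0.055 ]
[226 231  56  22 743] [254.6 243.3] [0.6368 0.0539 0.055 ]
shift [-0.0008  0.      0.0012] clock 8.825 pos [0.6072 0.073  0.1612] F [ 0.83  0.05 -0.53] grip 0.609915959867497
```

View pics/s5.png

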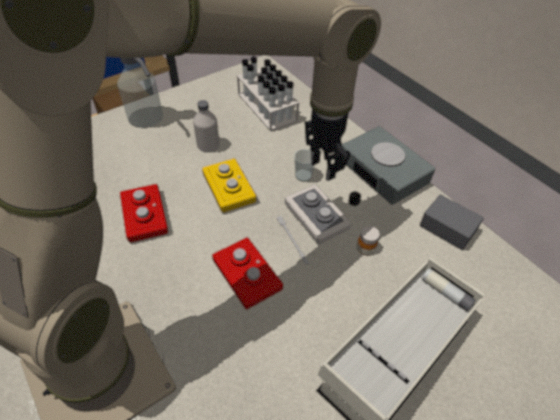

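View pics/w5.png

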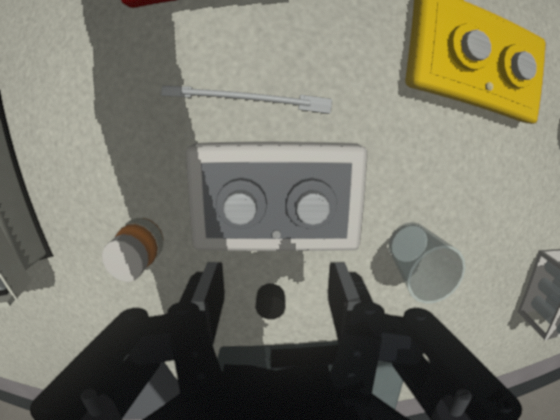

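The buttons are up at (239,209) and (313,209) in the wrist view, the same size and place as before. The comb gates have risen again at about (383,363) in the side view, the tube is at the end stop at about (448,288), and the bystanders haven't moved.

```bash
python3 -c "
from workcell import manip
print(manip.hand_in())"
```

```text
the job is handed in; nothing more can be done
None
```

I pressed both buttons of the white pad down together, one fingertip on each, and held them about 3 s. The tube rolled to the end stop and lay still there. I then lifted straight up, clear of the pad, and handed the job in at about 8.8 s; the hand-in reports no verdict.

- **Tube:** two side-camera frames about 1.1 s apart, taken while the buttons were held, show it in the same place against the stop. I judged that by eye and did not compute its distance to the bay point.
- **Buttons:** after the lift they match their earlier size and position in the wrist camera, and the comb gates are up again.
- **Robot:** it read about 1 N or less on the tool after the lift, which is noise, so it was touching nothing.
- **Bystanders:** none looked moved in the final pictures, though I did not measure them.
- **Press force:** it peaked at about 34 N, with about 16 N of that sideways, so I eased back 1 mm to 25 N for the rest of the hold.
- **Disagreement:** the wrist camera and the two fixed cameras differed by about 1.5 mm on the button positions, well within a button's 14 mm radius. I aimed about midway between them.

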